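Change the filters of the bench air cleaner

ROBOT

A 6-joint arm with a two-finger parallel gripper is mounted at the origin on a cart in front of the work surface, level with it; the furniture and walls round the work are solid. World frame = base frame: x ahead of the robot, y to its left, z up, the work surface at z = 0. Lengths are in m, angles in degrees, forces in N, time in s.
With the tool pointing down it reaches from about 0.4 to 0.825 m from the base axis. Payload 7 kg.
Tool frame: the origin (TCP) lies midway between the tips of the shut fingers; the grasp point (between the pads) lies 19 mm behind it; z points along the fingers, y is the line along which they close (so a half turn about z gives the same grasp; the last joint's range is limited). The gripper opens to 88 mm and grips with 3 to 60 N. Pads are 19 mm wide; open, the fingers measure 130 mm over their backs; the gripper's body (78 mm by 193 mm) begins 47 mm behind the grasp point.
Start: joints at [90.648, 20.546, 0.682, 0, -70.136, -16.507], TCP at [0.184, 0.649, 0.227] pointing down, gripper open.
Joint ranges: [-176.03, 176.03], [-82.01, 121.73], [-58.28, 71.71], [-173.87, 95.51], [-174.79, -0.11], [-173.66, 173.66]. Speed limits (degrees/s): [136.94, 136.94, 172.46, 180, 180, 180].

INTERFACE

Orientations are given as a 3x3 rotation matrix whose columns are the frame's x, y, z axes.
In Python, from rig import robot gives the robot as it stands. Calls block until the motion is done:
- robot.goto(position, orientation): joint-space move of the TCP to a pose.
- robot.servo_line(position, ori=None, speed=0.15): straight line of the TCP; ori=None keeps the orientation; speed is the mean speed in m/s.
- robot.movej(angles): joint-space move.
- robot.move_gripper(opening): opening from 0.0 (shut) to 1.0 (fully open); the grip force is fixed at half the most; returns when the fingers have stopped.
- robot.dwell(seconds).
- robot.ik(position, orientation): joint angles nearest the present ones, or None.
- robot.grab_frame(name): name is "scene" or "top" or "wrist"; returns (picture, depth): 420x560x3 uint8, red, green, blue; 420x560 float32, m along the optical axis (not along the pixel's ray), 0 where there is no reading.
- robot.camera_info(name): a dict with "vfov" (degrees; the focal length in pixels is half the picture's height over the tangent of half this angle, whatever the lens; pixels are square), "cx", "cy" (the principal point, pixels), "view" (4x4, takes a point from world to camera coordinates); the wrist camera has in their place "T_tool_cam" (4x4, takes a point from camera to tool coordinates, whose origin is the TCP and whose axes are the flange's). Camera axes: x right, y down, z forward; pixel columns grow to the right and rows downward; lengths in m; the calibration is good to about 2 mm. A picture is of the moment at which its call begins: read the wrist's pose just before it. camera_info takes no time and is no camera call.
A pose or a line that the arm cannot do raises robot.Unreachable and nothing moves.
- robot.job_done(): hands the job in; it is judged then, once.
Readings, each from a call of its own:
- robot.read_t(): time.
- robot.read_qpos(): joint angles.
- robot.read_qvel(): joint speeds.
- robot.read_effort(): joint torques, N m.
- robot.read_position(): TCP position.
- robot.read_tcp_rot(): TCP orientation.
- robot.read_force(): force on the tool from outside, world axes, zero at the start.
- robot.read_ft_torque(): the same for the moment, N m.
- robot.read_grip_width(): opening from 0.0 (shut) to 1.0 (fully open).
- robot.read_finger_force(): force on a finger pad.
Only numpy, scipy, OpenCV 4.12 (cv2) and the standard library are available. Lean on these libraries where they do the work, as an engineer would, in place of code of your own. Each camera call takes 0.05 s, during which the arm holds its last target. There are 200 camera calls.

TASK

Put the bench air cleaner back in service: swing its top door open by the handle, set every filter cartridge that stands on the bench into a free bayonet mount inside, pushing it down against the spring and giving it a quarter turn to lock. Then shut the door completely and lock it with every T-headed key on the bench, each put through a free corner slot until its collar lies on the door and then given a quarter turn so that the grip stands crosswise to the slot. Leave the jar of wax alone.

Things in the scene. Friction and masses are not known exactly. Their poses are not given: they have to be found in the camera images.
- filter_unit: The air cleaner, a fixed grey box, 190 mm deep (x), 340 mm wide (y), 112 mm high without the door, open at the top under the door, walls 6 mm. Origin: centre of its underside; x points to the hinge side, away from the robot, z up. The two mounts lie in the middle; slotted ledges (y = 92 to 168 mm either side) at the two ends.
- service_door (a joint): Door angle in rad: 0 shut, growing as the front edge swings up and back; stop at 1.75; may start ajar. The hinge is stiff: the door stays where it is left; 3 to 7 N at the handle move it. Door 180 x 340 x 8 mm, hinged along its rear edge (axis along the unit's y). Opened to 1.5 or more it is clear of the work inside.
- door_handle (a point): Middle of the door's handle, a round bar 12 mm in diameter, 90 mm long along the hinge axis, 172 mm from the hinge along the door, its centre 36 mm off the outer face, on a post at each end; moves with the door. A gripper pointing straight down, closing across the bar, can hold it through the whole swing while it turns between the fingers.
- door_hinge (a point): Middle of the door's hinge axis, 112 mm above the bench. Axes as the unit's; the hinge axis is its y, and a positive turn about +y opens the door.
- mount_left (a point): Centre of the left bayonet mount, on top of its 6 mm ring 40 mm above the bench; axes as the unit's. Bore 52 mm, two lug gaps along the unit's x, 72 x 20 mm over all. A spring plate stops a cartridge with its origin 12 mm below this point, too high to turn; 5 to 10 N push it to 18 mm below (drum on ring), where it turns either way, no stop. Locked and let go it rises to 14 mm below.
- mount_right (a point): Centre of the right bayonet mount, on top of its 6 mm ring 40 mm above the bench; axes as the unit's. Bore 52 mm, two lug gaps along the unit's x, 72 x 20 mm over all. A spring plate stops a cartridge with its origin 12 mm below this point, too high to turn; 5 to 10 N push it to 18 mm below (drum on ring), where it turns either way, no stop. Locked and let go it rises to 14 mm below.
- slot_1 (a point): Centre of the front left key slot (robot's view), at the upper face of the shut door; fixed to the unit, axes as the unit's. Slot along the unit's x: 60 x 26 mm in the 6 mm ledge, 64 x 30 mm in the 8 mm door above. Collar down on the shut door, the key's origin is 30 mm below this point, with 4 mm play under the ledge; it turns freely either way.
- slot_2 (a point): Centre of the rear left key slot (robot's view), at the upper face of the shut door; fixed to the unit, axes as the unit's. Slot along the unit's x: 60 x 26 mm in the 6 mm ledge, 64 x 30 mm in the 8 mm door above. Collar down on the shut door, the key's origin is 30 mm below this point, with 4 mm play under the ledge; it turns freely either way.
- slot_3 (a point): Centre of the front right key slot (robot's view), at the upper face of the shut door; fixed to the unit, axes as the unit's. Slot along the unit's x: 60 x 26 mm in the 6 mm ledge, 64 x 30 mm in the 8 mm door above. Collar down on the shut door, the key's origin is 30 mm below this point, with 4 mm play under the ledge; it turns freely either way.
- slot_4 (a point): Centre of the rear right key slot (robot's view), at the upper face of the shut door; fixed to the unit, axes as the unit's. Slot along the unit's x: 60 x 26 mm in the 6 mm ledge, 64 x 30 mm in the 8 mm door above. Collar down on the shut door, the key's origin is 30 mm below this point, with 4 mm play under the ledge; it turns freely either way.
- cartridge_a: Filter cartridge (one or two; None = absent), upright on the bench: white pleated drum 67 mm in diameter, 76 mm tall, 0.15 kg. Origin: centre of underside, z up. Hub 48 mm in diameter, z 0-18 mm; two foot lugs, one each side, z 0-8 mm, 68 mm from end to end along x, 16 mm wide; drum z 18-48 mm; black grip bar on top, 44 mm along x, 20 mm wide, z 48-76 mm.
- cartridge_b: Filter cartridge (one or two; None = absent), upright on the bench: white pleated drum 67 mm in diameter, 76 mm tall, 0.15 kg. Origin: centre of underside, z up. Hub 48 mm in diameter, z 0-18 mm; two foot lugs, one each side, z 0-8 mm, 68 mm from end to end along x, 16 mm wide; drum z 18-48 mm; black grip bar on top, 44 mm along x, 20 mm wide, z 48-76 mm.
- key_a: Door key, a T-bolt with a grip (two or three; None = absent), standing on its T-head on the bench, 72 mm tall, 0.16 kg. Origin: centre of underside, z up. Steel T-head 56 mm (x) by 22 mm, z 0-12 mm; shank 18 mm in diameter to z 30 mm; collar 44 mm in diameter, z 30-36 mm; black grip blade 44 mm along x, 16 mm wide, z 36-72 mm.
- key_b: Door key, a T-bolt with a grip (two or three; None = absent), standing on its T-head on the bench, 72 mm tall, 0.16 kg. Origin: centre of underside, z up. Steel T-head 56 mm (x) by 22 mm, z 0-12 mm; shank 18 mm in diameter to z 30 mm; collar 44 mm in diameter, z 30-36 mm; black grip blade 44 mm along x, 16 mm wide, z 36-72 mm.
- key_c: Door key, a T-bolt with a grip (two or three; None = absent), standing on its T-head on the bench, 72 mm tall, 0.16 kg. Origin: centre of underside, z up. Steel T-head 56 mm (x) by 22 mm, z 0-12 mm; shank 18 mm in diameter to z 30 mm; collar 44 mm in diameter, z 30-36 mm; black grip blade 44 mm along x, 16 mm wide, z 36-72 mm.
- wax_jar: Round jar with a grey lid, 67 mm in diameter, 60 mm tall, a bystander among the parts; origin at the centre of its underside.
There are look-alikes about, which are no part of the job. Leave any pink or yellow look-alike of the key_a alone. Leave any green look-alike of the key_b alone.

How it is judged:
By the outcome, as a careful person would: the job done as asked, in the order asked, and still so for the second after the job is handed in, with the robot touching nothing.
Of cartridge_a, cartridge_b only 1 to 2 are there at a start; the rules pass over those that are not, and their reading is None.
Of key_a, key_b, key_c only 2 to 3 are there at a start; the rules pass over those that are not, and their reading is None.
At some moment in a run one of cartridge_a, cartridge_b may be knocked a few centimetres aside while the robot is not near it.
It also fails if it takes over 210 s, if anything falls off the work surface, if the arm or the gripper's body presses on something with over 40 N, if the wrist force passes 120 N, or if a joint passes its speed limit or range.

## Working session

There is one attempt and no reset: what is moved stays moved. The work goes in short steps, each a Python script; the robot and the scene stay as the last script left them, time stands still between calls to the robot, and variables do not carry over. Pictures are saved under pics/ and viewed, at most 14 in all, crops included, and the job is handed in when it is done.

```bash
ls; mkdir -p pics; python3 - <<'E'
from rig import robot
import cv2,numpy as np
ims=[]
for n in ["scene","top"]:
    p,d=robot.grab_frame(n); cv2.imwrite(f"pics/{n}0.png",cv2.resize(p[:,:,::-1],(800,600),interpolation=cv2.INTER_CUBIC)); np.savez(f"{n}0.npz",p=p,d=d)
    i=robot.camera_info(n); print(n,i['vfov'],i['cx'],i['cy']);print(np.round(i['view'],4), (d>0).mean())
print(robot.camera_info("wrist"),robot.read_t(),np.round(robot.read_tcp_rot(),3))
E
```

```text
pics
scene 53.67249201189033 274.23290213930693 217.7609260538997
[[-0.3021  0.9532 -0.0084  0.1731]
 [ 0.7636  0.2367 -0.6008 -0.3032]
 [-0.5707 -0.1879 -0.7994  1.5236]
 [ 0.      0.      0.      1.    ]] 0.9959183673469387
top 47.58754698926076 291.1967510562237 212.3296280238758
[[ 0.0112 -0.9999  0.0058 -0.036 ]
 [-0.986  -0.012  -0.1661  0.5311]
 [ 0.1662 -0.0038 -0.9861  1.6357]
 [ 0.      0.      0.      1.    ]] 0.9959906462585034
{'vfov': 60.35239385312782, 'cx': 279.527436285972, 'cy': 214.09020419672285, 'T_tool_cam': array([[ 1.49835172e-05, -9.57896388e-01, -2.87114107e-01,
         7.79897539e-02],
       [ 9.99999516e-01,  2.96729101e-04, -9.37788208e-04,
        -1.16230449e-03],
       [ 9.83499047e-04, -2.87113954e-01,  9.57895929e-01,
        -1.58314560e-01],
       [ 0.00000000e+00,  0.00000000e+00,  0.00000000e+00,
         1.00000000e+00]])} 0.1 [[ 0.962 -0.273 -0.   ]
 [-0.273 -0.962 -0.001]
 [ 0.     0.001 -1.   ]]
```

View pics/scene0.png

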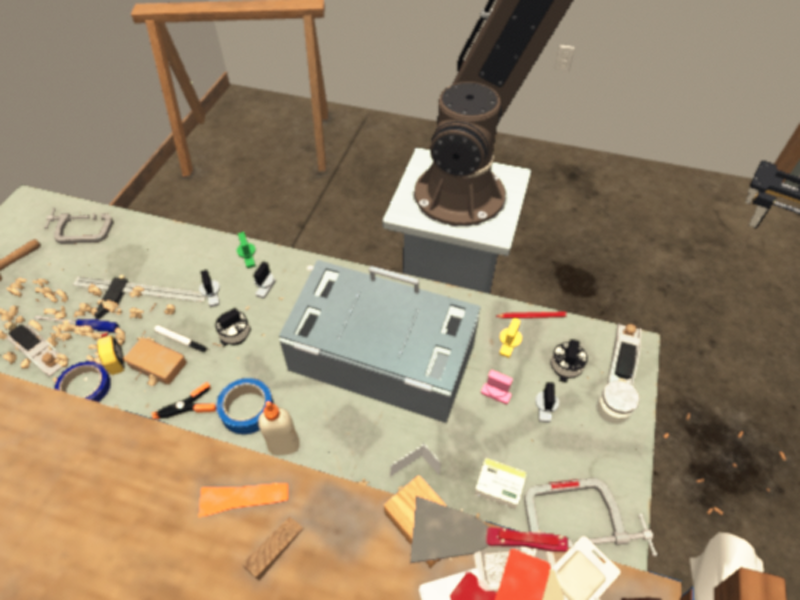

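View pics/top0.png

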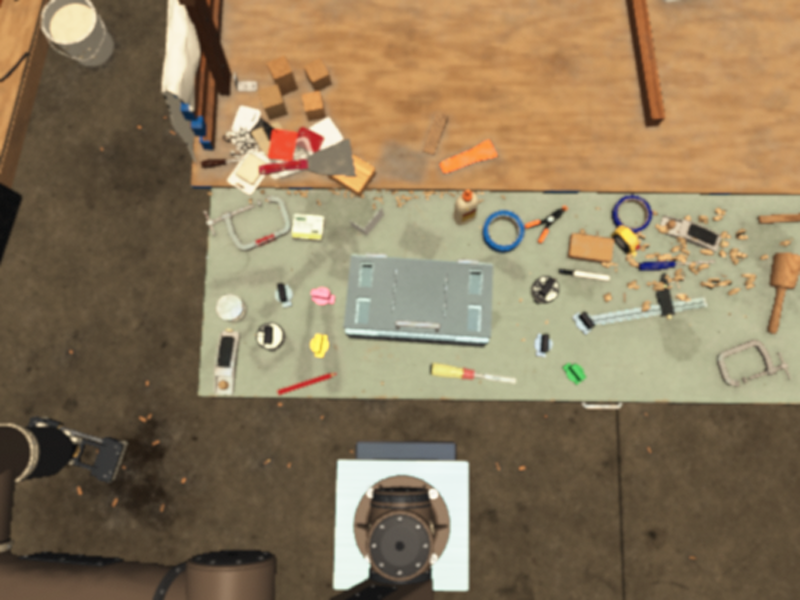

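The views show, in pixels of the enlarged 800x600 pictures:
- **Cartridges:** scene (232,325) and (570,358), top (545,290) and (270,336).
- **Keys with black grip and steel head:** scene (208,285), (263,275) and (547,400), top (586,320)?, (543,344) and (283,293). The one at top (586,320) lies by the steel rule, so I need to confirm it.
- **Look-alikes:** pink, yellow and green, to be left alone.
- **Jar:** top (230,307).
- **Unit:** centre at top (420,300), handle at (418,325).

```bash
cat > h.py <<'E'
import numpy as np,cv2
from rig import robot
def K(i,h=420):
    return (h/2)/np.tan(np.radians(i['vfov'])/2)
def grab(name):
    if name=="wrist":
        T=np.eye(4);T[:3,:3]=robot.read_tcp_rot();T[:3,3]=robot.read_position()
    p,d=robot.grab_frame(name); i=robot.camera_info(name)
    M=T@i['T_tool_cam'] if name=="wrist" else np.linalg.inv(i['view'])
    f=K(i); v,u=np.mgrid[:420,:560]
    R=np.stack([(u-i['cx'])/f,(v-i['cy'])/f,np.ones(u.shape)],-1)
    W=(R*d[...,None])@M[:3,:3].T+M[:3,3]; W[d==0]=np.nan
    return p,d,W,R@M[:3,:3].T,M[:3,3]
def plane(rays,o,z): # cast every pixel onto height z
    return o+rays*((z-o[2])/rays[...,2])[...,None]
def blobs(mask,W,minpx=8):
    n,l,st,c=cv2.connectedComponentsWithStats(mask.astype(np.uint8))
    for k in range(1,n):
        if st[k,4]<minpx: continue
        P=W[l==k][:,:2]; (cx,cy),(w,h),a=cv2.minAreaRect((P*1000).astype(np.float32))
        if w<h: w,h,a=h,w,a+90
        yield c[k],st[k,4],np.array([cx,cy])/1000,np.array([w,h]),(a+90)%180-90,np.nanmedian(W[l==k][:,2])
def tool(yaw,): # pointing down; closing axis y at world angle yaw(deg)
    a=np.radians(yaw); y=np.array([np.cos(a),np.sin(a),0]);z=np.array([0,0,-1.]);return np.stack([np.cross(y,z),y,z],1)
E
python3 - <<'E'
from h import *
for n in ["top","scene"]:
    p,d,W,R,o=grab(n)
    V=p.max(-1); m=(V<75)&(W[...,2]>0.045)&(W[...,2]<0.09)&(W[...,0]>.2)&(W[...,0]<.9)&(abs(W[...,1])<.7)
    print(n)
    for c,a,xy,wh,an,z in blobs(m,plane(R,o,.073),6): 
        zz=W[int(c[1]),int(c[0]),2]; print(np.round(c*1.4286),a,np.round(xy,3),np.round(wh),round(an),round(float(zz),3))
    b=(abs(W[...,0]-.5)<.3)&(abs(W[...,1]+.03)<.3)&(W[...,2]>.1)
    P=W[b]; print(len(P),np.percentile(P[:,2],[5,25,50,75,95,99]).round(3))
    q=P[P[:,2]<.14]; r=cv2.minAreaRect((q[:,:2]*1000).astype(np.float32)); print(r)
    A=np.c_[q[:,:2],np.ones(len(q))]; print(np.linalg.lstsq(A,q[:,2],rcond=None)[0])
    h=P[P[:,2]>.138]; print('handle?',len(h),cv2.minAreaRect((h[:,:2]*1000).astype(np.float32)),np.median(h,0) if len(h) else 0)
    if n=="scene": A=p[180:300,120:240]; B=p[220:300,340:460]
    else: C=p[170:280,360:480]; D=p[180:270,140:230]
f=lambda x:cv2.resize(x,(400,300),interpolation=cv2.INTER_CUBIC)
cv2.imwrite("pics/c1.png",np.vstack([np.hstack([f(A),f(B)]),np.hstack([f(C),f(D)])])[:,:,::-1])
E
```

```text
top
[218. 163.] 13 [0.878 0.472] [25.  8.] -89 0.088
[208. 165.] 8 [0.874 0.496] [11.  8.] -86 0.088
[201. 187.] 13 [0.814 0.509] [43.  0.] -89 0.055
[546. 287.] 55 [ 0.573 -0.345] [48. 17.] -34 0.069
[282. 292.] 41 [0.55  0.297] [41. 11.] 12 0.064
[586. 320.] 47 [ 0.491 -0.441] [35. 16.] 38 0.067
[268. 334.] 42 [0.447 0.328] [35. 14.] 3 0.076
[355. 336.] 6 [0.446 0.116] [17.  0.] -89 0.067
[544. 343.] 38 [ 0.434 -0.338] [35. 10.] -1 0.068
[415. 340.] 82 [ 0.438 -0.028] [244.   4.] 87 0.089
[477. 344.] 7 [ 0.429 -0.178] [21.  0.] -89 0.057
5330 [0.113 0.125 0.134 0.142 0.152 0.188]
((619.6353149414062, -41.41168212890625), (341.3836669921875, 366.85394287109375), 87.37609100341797)
[-0.01437464  0.00114725  0.13549777]
handle? 2019 ((618.2127075195312, -40.80705261230469), (340.54833984375, 347.21112060546875), 87.08834075927734) [ 0.4823197  -0.03895089  0.14435742]
scene
[261. 273.] 95 [ 0.45  -0.332] [56. 25.] 3 0.071
[206. 281.] 61 [ 0.506 -0.434] [59. 13.] 36 0.073
[229. 319.] 131 [ 0.58  -0.343] [43. 33.] -38 0.07
[573. 356.] 186 [0.461 0.328] [65. 38.] 23 0.076
[557. 358.] 15 [0.479 0.302] [15.  8.] 8 0.049
[549. 395.] 108 [0.564 0.299] [54. 16.] 8 0.073
[450. 401.] 7 [0.63 0.13] [19.  2.] -2 0.072
8273 [0.111 0.123 0.132 0.14  0.149 0.186]
((620.1178588867188, -39.1182861328125), (341.4801330566406, 367.5026550292969), 87.21578216552734)
[-0.06365901 -0.00159061  0.16276624]
handle? 2586 ((618.9187622070312, -38.868133544921875), (340.41253662109375, 349.53277587890625), 87.11746978759766) [ 0.47785766 -0.03152541  0.1437642 ]
```

View pics/c1.png

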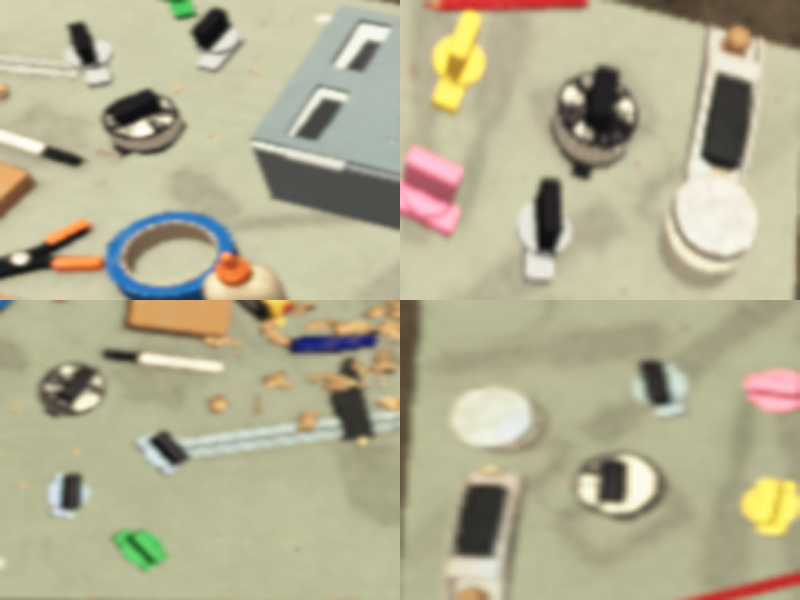

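All three black keys show a white collar and a steel head, with tops at 0.07, so they match the description. Scene (206,281) stands beside the rule but is a separate key. The pink, yellow and green ones are look-alikes. The jar is scene (620,400). Next I look at the handle from close by.

```bash
python3 - <<'E'
from h import *
p=robot.read_position(); robot.servo_line([p[0],p[1],.33],speed=.3)
best=None
for y in (-2.8,177.2):
    q=robot.ik([.44,-.03,.36],tool(y)); print(y,q)
    if q is not None and (best is None or abs(q[5])<abs(best[5])): best=q
robot.movej(best)
for n in ["wrist","top"]:
    p,d,W,R,o=grab(n); np.savez(n+"1.npz",p=p,W=W)
    b=(abs(W[...,0]-.5)<.2)&(abs(W[...,1]+.04)<.2)&(W[...,2]>.1)&(W[...,2]<.25)
    if n=="top": b&=False
    P=W[b]; 
    if len(P)==0: continue
    # door plane by SVD on the points along the door, handle = points >25mm off
    q=P
    for _ in range(6):
        c=q.mean(0); nrm=np.linalg.svd((q-c)[::7],full_matrices=False)[2][2]; nrm*=np.sign(nrm[2]); e=(P-c)@nrm; q=P[abs(e)<.004]
    H=P[e>.036]; print('normal',nrm.round(4),'tilt',np.degrees(np.arctan2(-nrm[0],nrm[2])),'c',c,len(q),len(H))
    print('handle top',np.median(H,0),H.min(0),H.max(0),cv2.minAreaRect((H[:,:2]*1000).astype(np.float32)))
    print('offsets',np.percentile(e[e>.02],[10,50,90]))
cv2.imwrite("pics/w1.png",np.load("wrist1.npz")['p'][:,:,::-1])
print(robot.read_t(),robot.read_qpos())
E
```

```text
-2.8 [ 1.50320614e+02 -7.87217787e+01 -1.33033090e+01  2.54444375e-14
 -1.55418470e+02  2.68793859e+01]
177.2 [ 21.87839843  -5.98128889 -13.30330902   0.         -82.67797987
 -24.67839843]
normal [ 0.1589 -0.01    0.9872] tilt -9.145992304960007 c [ 0.53346526 -0.06889131  0.13455969] 39980 1277
handle top [ 0.46061397 -0.03347837  0.18797372] [ 0.45277955 -0.0797811   0.1825726 ] [0.46895777 0.02000924 0.19105058] ((461.1684875488281, -29.839263916015625), (100.04228973388672, 11.615208625793457), 86.61831665039062)
offsets [0.03772019 0.0407401  0.04220799]
3.3583 [ 2.19356243e+01 -5.94694522e+00 -1.32925565e+01 -3.27615786e-03
 -8.26766129e+01 -2.46801775e+01]
```

View pics/w1.png

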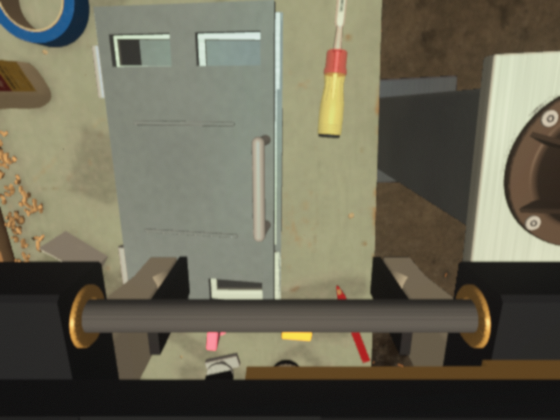

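The handle bar lies at pixel (260,190). Its top is 42 mm off the door plane, as it should be. The door stands ajar by 0.16 rad, and the bar height of 0.183 fits the geometry. Now I open it.

```bash
python3 - <<'E'
from h import *
yaw=-3.2; R=tool(177.0); ux=np.array([np.cos(np.radians(yaw)),np.sin(np.radians(yaw)),0])
h0=np.array([.460,-.030,.183]); t0=.16; D=.015
off=lambda t:(-.172*np.cos(t)+.044*np.sin(t))*ux+np.array([0,0,.172*np.sin(t)+.044*np.cos(t)])
hinge=h0-off(t0); print('hinge',hinge)
robot.move_gripper(.45)
dz=np.array([0,0,D])
robot.goto(h0-dz+[0,0,.06],R); robot.servo_line(h0-dz,speed=.1); 
print('F',robot.read_force()); robot.move_gripper(0.0); print('w',robot.read_grip_width()*88,robot.read_force())
for t in np.linspace(t0,1.66,9)[1:]:
    robot.servo_line(hinge+off(t)-dz,speed=.15); print(round(t,2),np.round(robot.read_force(),1),round(robot.read_grip_width()*88,1))
robot.move_gripper(.25); P=robot.read_position(); print(P,robot.read_force())
robot.servo_line([P[0],P[1],P[2]+.08],speed=.2); print(robot.read_t())
E
```

```text
hinge [ 0.62253926 -0.03908736  0.11215927]
F [ 0.26866344 -0.60357559  0.62640603]
w 10.983780128363065 [ 2.17155074  0.40056413 -0.14507503]
0.35 [-2.4  2.1  2.4] 10.9
0.54 [-10.1   3.6  10.5] 11.1
0.72 [-12.1   3.3  19.1] 10.7
0.91 [-5.1  1.1 15.5] 10.9
1.1 [-1.1  0.3 10.2] 11.2
1.28 [ 1.6 -1.7  6.3] 11.1
1.47 [ 2.3 -3.6  1.9] 11.2
1.66 [ 2.9 -3.   1.6] 11.1
[ 0.6814021  -0.04219425  0.26447127] [0.29982104 0.24040654 0.01143416]
10.2667
```

```bash
python3 - <<'E'
from h import *
robot.goto([.50,-.04,.38],tool(87)); robot.move_gripper(1.0)
for n in ["wrist","top","scene"]:
    p,d,W,R,o=grab(n); np.savez(n+"2.npz",p=p,W=W,R=R,o=o)
    b=(abs(W[...,0]-.53)<.13)&(abs(W[...,1]+.04)<.22)&(abs(W[...,2]-.112)<.006)
    P=W[b]; r=cv2.minAreaRect((P[:,:2]*1000).astype(np.float32)); print(n,len(P),np.round(r[0],1),np.round(r[1],1),r[2])
    if n=="wrist": cv2.imwrite("pics/w2.png",p[:,:,::-1]); cv2.imwrite("pics/m2.png",b*255)
print(robot.read_t())
E
```

```text
wrist 15884 [532.6 -33.3] [337.4 186. ] 86.99837493896484
top 1117 [533.1 -36.9] [339.4 191.3] 86.95420837402344
scene 1679 [535.8 -35.1] [340.1 199.6] 86.86553192138672
13.0667[ WARN:0@1.749] global loadsave.cpp:1063 imwrite_ Unsupported depth image for selected encoder is fallbacked to CV_8U.
```

View pics/w2.png

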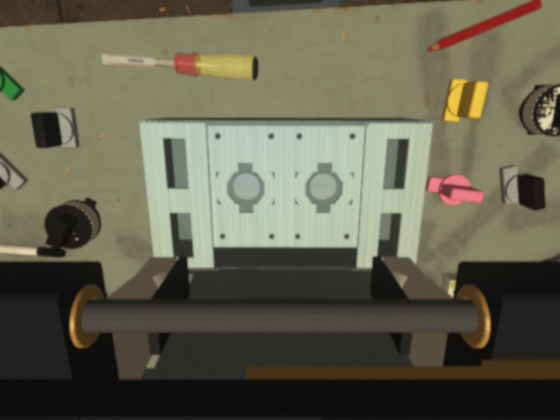

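The door is open. The mounts show at (246,187) and (323,187) with lug gaps above and below, and the ledge slots at (175,163), (181,234), (375,163) and (370,234). Next I measure the mounts, the slots and the parts nearby.

```bash
python3 - <<'E'
from h import *
z=np.load("wrist2.npz"); p,W,R,o=z['p'],z['W'],z['R'],z['o']
for (u,v) in [(246,187),(246,168),(285,187),(270,187)]: print((u,v),W[v,u].round(4),p[v,u])
g=cv2.cvtColor(p,cv2.COLOR_RGB2GRAY); P4=plane(R,o,.04); P11=plane(R,o,.112)
for nm,m,PP in [("depth",(W[...,2]<.036),P4),("gray",g<np.median(g[140:150,220:350])-25,P4)]:
    mm=np.zeros_like(m); mm[150:225,215:355]=m[150:225,215:355]
    for c,a,xy,wh,an,_ in blobs(mm,PP,100): print(nm,c.round(),a,xy.round(4),wh.round(1),round(an,1))
m=np.zeros(g.shape,bool); m[130:265,155:200]=m[130:265,350:400]=1; m&=W[...,2]<.1
for c,a,xy,wh,an,_ in blobs(m,P11,60): print("slot",c.round(),a,xy.round(4),wh.round(1),round(an,1))
E
```

```text
(246, 187) [ 0.5327 -0.0887  0.0262] [161 172 164]
(246, 168) [ 0.508  -0.0884  0.0082] [119 133 122]
(285, 187) [ 0.5326 -0.0324  0.0399] [188 204 185]
(270, 187) [ 0.5315 -0.0535  0.0399] [189 206 187]
depth [245. 187.] 1242 [ 0.5302 -0.0883] [68.  51.4] 28.9
depth [323. 187.] 1241 [0.5362 0.0217] [68.6 51.2] -34.6
gray [245. 188.] 1302 [ 0.5316 -0.0886] [71. 53.] -33.4
gray [324. 188.] 1336 [0.537  0.0216] [69.3 53.4] 29.1
slot [355. 187.] 1391 [0.5381 0.0536] [168.7  16.2] 0.2
slot [176. 163.] 998 [ 0.4816 -0.1598] [56.9 24. ] -3.1
slot [392. 165.] 751 [0.4958 0.094 ] [59.5 19.2] 1.7
slot [182. 234.] 827 [ 0.5705 -0.1646] [55.8 24.1] -3.0
slot [388. 235.] 821 [0.5854 0.0931] [56.  23.9] -3.0
```

Mounts, slots and rim agree on unit centre (0.5335, -0.0335), yaw -3.05°. The quarter turn next to the open door is tight. I'll read the gripper's own outline from the wrist depth, and get the camera bias from a second view turned by 90°.

```bash
python3 - <<'E'
from h import *
z=np.load("wrist2.npz"); W=z['W']; Rt=robot.read_tcp_rot(); pt=robot.read_position()
T=(W-pt)@Rt
near=np.isfinite(T[...,2])&(T[...,2]<.01)
for a,b in [(-.01,.01),(-.03,-.01),(-.05,-.03),(-.066,-.05),(-.09,-.066),(-.14,-.09)]:
    P=T[near&(T[...,2]>a)&(T[...,2]<=b)]
    if len(P): print((a,b),len(P),P.min(0).round(3),P.max(0).round(3))
print("door pts: ")
# door inner face from top/scene
for n in ["top2","scene2"]:
    V=np.load(n+".npz")['W']; yaw=np.radians(-3.05);ux=np.array([np.cos(yaw),np.sin(yaw)]);uy=np.array([-ux[1],ux[0]])
    u=np.stack([(V[...,:2]-[.5335,-.0335])@ux,(V[...,:2]-[.5335,-.0335])@uy,V[...,2]],-1)
    m=(abs(u[...,1])<.15)&(u[...,0]>.06)&(u[...,0]<.14)&(u[...,2]>.13)
    for zz in (.14,.18,.22,.26): 
        k=m&(abs(u[...,2]-zz)<.01); print(n,zz,np.nanpercentile(u[k][:,0],[5,50,95]).round(4) if k.sum() else 0)
robot.goto([.534,-.067,.38],tool(177)); robot.dwell(.2)
p,d,W,R,o=grab("wrist"); np.savez("wrist3.npz",p=p,W=W,R=R,o=o)
P4=plane(R,o,.04); m=(W[...,2]<.036)&(W[...,2]>-.01)&(abs(P4[...,0]-.5335)<.05)&(abs(P4[...,1]+.0335)<.1)
n,l,st,c=cv2.connectedComponentsWithStats(m.astype(np.uint8))
for k in range(1,n):
    if st[k,4]>100: print(c[k].round(),st[k,4],P4[l==k].mean(0).round(4))
z=np.load("wrist2.npz"); P4=plane(z['R'],z['o'],.04);W=z['W']; m=(W[...,2]<.036)&(W[...,2]>-.01)&(abs(P4[...,0]-.5335)<.05)&(abs(P4[...,1]+.0335)<.1)
n,l,st,c=cv2.connectedComponentsWithStats(m.astype(np.uint8))
for k in range(1,n):
    if st[k,4]>100: print('v2',c[k].round(),st[k,4],P4[l==k].mean(0).round(4))
print(robot.read_t())
E
```

```text
(-0.01, 0.01) 865 [-0.011 -0.059 -0.01 ] [0.011 0.061 0.   ]
(-0.03, -0.01) 2401 [-0.008 -0.06  -0.03 ] [ 0.011  0.062 -0.01 ]
(-0.05, -0.03) 2638 [-0.012 -0.062 -0.05 ] [ 0.011  0.064 -0.03 ]
(-0.066, -0.05) 1823 [-0.012 -0.047 -0.066] [ 0.012  0.05  -0.05 ]
(-0.09, -0.066) 32829 [-0.004 -0.072 -0.09 ] [ 0.039  0.074 -0.066]
(-0.14, -0.09) 30025 [ 0.017 -0.062 -0.11 ] [ 0.039  0.064 -0.09 ]
door pts: 
top2 0.14 [0.0899 0.0919 0.0961]
top2 0.18 [0.0943 0.0961 0.0986]
top2 0.22 [0.0973 0.1003 0.1063]
top2 0.26 [0.101  0.1034 0.1054]
scene2 0.14 [0.098  0.1    0.1016]
scene2 0.18 [0.1021 0.1038 0.1053]
scene2 0.22 [0.1008 0.1071 0.1088]
scene2 0.26 [0.1091 0.1111 0.1126]
[281. 148.] 1383 [ 0.5307 -0.0883  0.04  ]
[281. 224.] 1111 [0.5369 0.0214 0.04  ]
v2 [245. 187.] 1242 [ 0.5299 -0.088   0.04  ]
v2 [323. 187.] 1241 [0.5362 0.0214 0.04  ]
14.775
```

The camera bias is under 1 mm. I'll push the door to its stop for more clearance, then look closely at the right cartridge and pick it up.

```bash
cat >> h.py <<'E'
UC=np.array([.5336,-.0335]); UY=-3.05
def unit(x,y):
    a=np.radians(UY); return UC+[x*np.cos(a)-y*np.sin(a),x*np.sin(a)+y*np.cos(a)]
def sane(q): return q is not None and abs(q[5])<170 and q[1]>-60
def yaw_ok(xyz,yaw):
    c=[(abs(q[5]),y) for y in (yaw,yaw+180) for q in [robot.ik(xyz,tool(y))] if sane(q)]
    return min(c)[1]
def look(xy,ztop,yaw=None,h=.2,pic=None,r=.06):
    """hover over xy, return centre, long-axis angle, size of the black bar on top"""
    if yaw is not None:
        robot.goto([*xy,h],tool(yaw_ok([*xy,h],yaw))); robot.dwell(.15)
    p,d,W,R,o=grab("wrist"); P=plane(R,o,ztop)
    if pic: cv2.imwrite(pic,p[:,:,::-1])
    m=(abs(W[...,2]-ztop)<.005)&(p.max(-1)<110)&(np.hypot(P[...,0]-xy[0],P[...,1]-xy[1])<r)
    b=max(blobs(m,P,30),key=lambda b:b[1]); return b[2],b[4],b[3],m.sum()
E
python3 - <<'E'
from h import *
ux=np.array([np.cos(np.radians(UY)),np.sin(np.radians(UY)),0]); D=np.array([0,0,.015]); hinge=np.array([.6225,-.039,.112])
off=lambda t:(-.172*np.cos(t)+.044*np.sin(t))*ux+np.array([0,0,.172*np.sin(t)+.044*np.cos(t)])
R=tool(177); P=np.array([.6814,-.0422,.2645])
robot.move_gripper(.25); robot.goto(P+[0,0,.08],R); robot.servo_line(P,speed=.15); robot.move_gripper(0); print(robot.read_grip_width()*88)
robot.servo_line(hinge+off(1.735)-D,speed=.1); print(robot.read_force().round(1))
robot.move_gripper(.25); P=robot.read_position(); robot.servo_line([P[0],P[1],P[2]+.1],speed=.2)
robot.goto([.56,-.2,.36],tool(177)); robot.move_gripper(1.0)
print(look([.575,-.345],.076,yaw=60,h=.22,pic="pics/cr.png"),robot.read_t())
E
```

```text
10.935451560163472
[ 5.4 -0.8  3.7]
(array([ 0.57374414, -0.34709549]), -32.01460647583008, array([44.09895706, 19.77066422]), np.int64(1118)) 22.4917
```

View pics/cr.png

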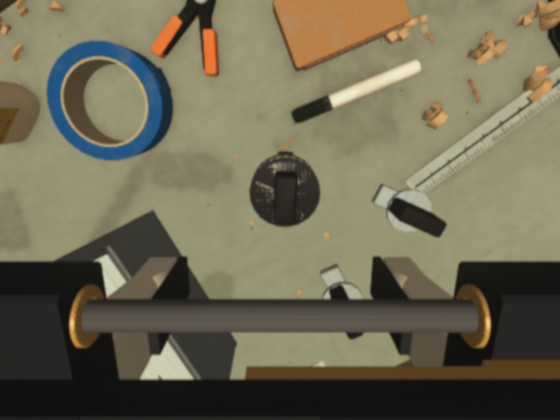

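The bar at pixel (285,196) measures 44.1 x 19.8 mm, so it is the cartridge. I pick it and insert it in the right mount.

```bash
cat >> h.py <<'E'
def pick(xy,ang,dz,width,open_=.55):
    robot.move_gripper(open_); y=yaw_ok([*xy,dz],ang+90)
    robot.goto([*xy,dz+.06],tool(y)); robot.servo_line([*xy,dz],speed=.12); robot.move_gripper(0)
    w=robot.read_grip_width()*88; print('grip',round(w,1),'want',width); P=robot.read_position()
    robot.servo_line([P[0],P[1],dz+.05],speed=.2); return y
GC=.056
def insert(m,turn=True):
    xy=unit(0,m); P=robot.read_position(); robot.servo_line([P[0],P[1],.30],speed=.25)
    y=yaw_ok([*xy,.26],UY+90); robot.goto([*xy,.26],tool(y)); 
    robot.servo_line([*xy,.05+GC],speed=.15)
    for z in (.040,.034,.029,.025,.0215):
        robot.servo_line([*xy,z+GC],speed=.05); print('z',z,(robot.read_position()[2]-GC).round(4),robot.read_force().round(1))
        if abs(robot.read_force()[2])>25: print('STOP');return y
    return y
E
python3 - <<'E'
from h import *
xy,a,s,n=look([.574,-.347],.076); print(xy,a,s)
pick(xy,a,GC,20)
y=insert(-.055); print(y,robot.read_grip_width()*88,robot.read_qpos().round(0),robot.read_t())
E
```

```text
[ 0.57366083 -0.34717865] -31.724674224853516 [43.9687767  19.74867439]
grip 20.1 want 20
z 0.04 0.0398 [-0.4  0.1 -0.8]
z 0.034 0.0336 [ 0.5 -0.4 -1.2]
z 0.029 0.0286 [ 0.9 -0.  -1. ]
z 0.025 0.0254 [-0.6  0.1  3.7]
z 0.0215 0.0222 [-0.5 -1.6  5.4]
266.95 19.85298810743939 [ 11.  16. -28.   0. -46.  76.] 30.0083
```

It has seated. Now I turn it in small steps and watch the forces.

```bash
python3 - <<'E'
from h import *
P=np.array([*unit(0,-.055),.0215+GC]); ok=True
for t in range(15,91,15):
    robot.goto(P,tool(266.95-t)); f=robot.read_force(); print(t,f.round(1),robot.read_ft_torque().round(2),robot.read_t())
    if np.hypot(f[0],f[1])>15: ok=False; print("STOP"); break
if ok:
    robot.move_gripper(.32); f=robot.read_position(); print(f,robot.read_force().round(1)); robot.servo_line([P[0],P[1],.30],speed=.15); print(robot.read_t())
E
```

```text
15 [-1.5 -0.9  5.7] [-0.02  0.2  -0.01] 30.3667
30 [-0.6 -0.   5.3] [ 0.04  0.15 -0.03] 30.725
45 [-0.6 -0.5  5.5] [ 0.07  0.18 -0.05] 31.0833
60 [-5.2  0.3  7.5] [ 0.14  1.   -0.12] 31.4417
75 [-5.3 -0.   6.9] [ 0.1   1.08 -0.25] 31.8
90 [-0.3 -1.   5.9] [ 0.05  0.27 -0.09] 32.1583
[ 0.5305768  -0.08841807  0.07733717] [0.  0.1 0.4]
34.225
```

It turned with only a 5 N touch on the door. Next is the left cartridge.

```bash
python3 - <<'E'
from h import *
robot.goto([.48,0.05,.34],tool(177)); robot.move_gripper(.8)
xy,a,s,n=look([.447,.328],.076,yaw=93,h=.22,pic="pics/cl.png",r=.1); print(xy,a,s,n,robot.read_t())
if abs(s[0]-44)<3 and abs(s[1]-20)<2:
    pick(xy,a,GC,20)
    y=insert(.055); print(y,robot.read_grip_width()*88,robot.read_qpos().round(0),robot.read_t())
    f=robot.read_force()
    if 2<f[2]<15:
        P=np.array([*unit(0,.055),.0215+GC]); s=1 if y<177 else -1
        for t in range(15,91,15):
            robot.goto(P,tool(y+s*t)); f=robot.read_force(); print(t,f.round(1))
            if np.hypot(f[0],f[1])>15: print("STOP"); break
        else:
            robot.move_gripper(.32); robot.servo_line([P[0],P[1],.30],speed=.15)
            robot.goto([.50,-.04,.38],tool(87)); robot.dwell(.2)
            for m in (.055,-.055):
                print(look(unit(0,m),.102,r=.04),unit(0,m))
            p,d,W,R,o=grab("wrist"); cv2.imwrite("pics/in.png",p[:,:,::-1]); print(robot.read_t())
E
```

```text
[0.44785852 0.33068619] -0.6687240600585938 [44.09730911 19.73447418] 1352 37.125
grip 20.0 want 20
z 0.04 0.0398 [ 0.1 -0.7 -1.7]
z 0.034 0.0336 [ 0.3 -0.5 -1.3]
z 0.029 0.0286 [ 1.2 -0.  -2.1]
z 0.025 0.0253 [ 0.1 -0.7  3.1]
z 0.0215 0.0221 [ 0.2 -1.5  6.1]
266.95 19.74170736426214 [ 23.  16. -28.   0. -46.  64.] 44.575
15 [-0.5 -0.1  4.7]
30 [-0.4 -0.6  5.2]
45 [-1.  -1.5  5. ]
60 [-3.5 -2.7  6.2]
75 [-4.2 -1.9  6.9]
90 [-1.1 -3.3  5.7]
(array([0.5363847 , 0.02315833]), 87.03179168701172, array([43.84138107, 19.22769547]), np.int64(560)) [0.53652641 0.02142209]
(array([ 0.53070239, -0.08620878]), 87.0188217163086, array([43.88764572, 19.22489929]), np.int64(550)) [ 0.53067359 -0.08842209]
50.4667
```

View pics/in.png

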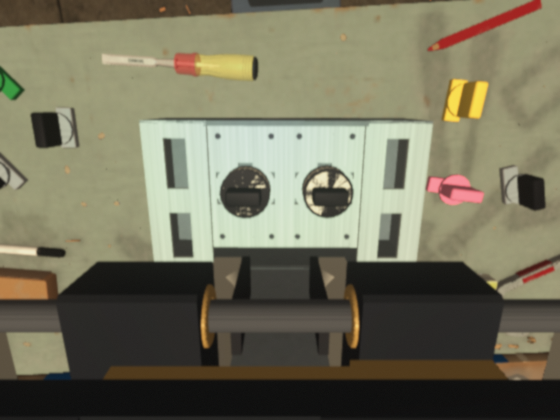

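Both cartridges show at (245,192) and (328,192) with their bars along the unit's y and tops at 0.102, so both are locked. Now I shut the door.

```bash
python3 - <<'E'
from h import *
ux=np.array([np.cos(np.radians(UY)),np.sin(np.radians(UY)),0]); D=np.array([0,0,.015]); hinge=np.array([.6225,-.039,.112])
off=lambda t:(-.172*np.cos(t)+.044*np.sin(t))*ux+np.array([0,0,.172*np.sin(t)+.044*np.cos(t)])
R=tool(177); P=hinge+off(1.735)-D
robot.move_gripper(.25); robot.goto(P+[0,0,.1],R); robot.servo_line(P,speed=.15); print('F',robot.read_force().round(1)); robot.move_gripper(0); print(robot.read_grip_width()*88)
for t in list(np.linspace(1.735,.06,10)[1:])+[0.02,0,-.02]:
    robot.servo_line(hinge+off(t)-D,speed=.15 if t>.03 else .04); f=robot.read_force(); print(round(t,2),f.round(1),round(robot.read_grip_width()*88,1))
    if abs(f[2])>22: break
robot.move_gripper(.4); P=robot.read_position(); print(P,hinge+off(0)-D); robot.servo_line([P[0],P[1],.36],speed=.2)
robot.goto([.50,-.04,.38],tool(87)); robot.dwell(.2)
p,d,W,R,o=grab("wrist"); cv2.imwrite("pics/shut.png",p[:,:,::-1]); np.savez("shut.npz",p=p,W=W,R=R,o=o)
for x in (-.08,0,.07):
    for y in (-.06,.06):
        X=unit(x,y); k=np.hypot(W[...,0]-X[0],W[...,1]-X[1])<.005; print((x,y),np.nanmedian(W[k][:,2]).round(4))
P=plane(R,o,.12)
for sx in (-.045,.045):
    for sy in (-.13,.13):
        X=unit(sx,sy); m=(np.hypot(P[...,0]-X[0],P[...,1]-X[1])<.045)&(W[...,2]<.116)&(abs(P[...,1]-X[1])<.025)
        n,l,st,c=cv2.connectedComponentsWithStats(m.astype(np.uint8)); k=1+np.argmax(st[1:,4]); q=P[l==k][:,:2]; print('slot',X.round(4),q.mean(0).round(4),cv2.minAreaRect((q*1000).astype(np.float32)))
print(robot.read_t())
E
```

```text
F [ 0.2 -0.5  0.8]
11.403191083429261
1.55 [ 0.4  1.8 12.1] 10.7
1.36 [-1.5  4.3 14.2] 10.9
1.18 [-5.4  4.2 13.6] 11.3
0.99 [-7.7  6.5 11.3] 11.4
0.8 [-6.8  5.9  5.5] 10.7
0.62 [-3.3  6.1 -1.5] 11.1
0.43 [ 0.7  5.6 -5.3] 10.7
0.25 [ 3.6  4.9 -5.6] 11.0
0.06 [ 1.7  3.6 -5.3] 11.1
0.02 [ 2.4  5.5 -5.2] 11.1
0 [ 1.5  4.9 -4. ] 10.9
-0.02 [-4.8  4.6 15.3] 10.6
[ 0.44981233 -0.02987746  0.1374841 ] [ 0.45074364 -0.02984833  0.141     ]
(-0.08, -0.06) 0.1202
(-0.08, 0.06) 0.1204
(0, -0.06) 0.1207
(0, 0.06) 0.1213
(0.07, -0.06) 0.1202
(0.07, 0.06) 0.1203
slot [ 0.4817 -0.1609] [ 0.481  -0.1601] ((481.6802978515625, -160.26031494140625), (29.066987991333008, 62.82242965698242), 87.03230285644531)
slot [0.4956 0.0987] [0.495  0.0983] ((495.66583251953125, 98.37963104248047), (28.648874282836914, 61.83739471435547), 86.84139251708984)
slot [ 0.5716 -0.1657] [ 0.5704 -0.1649] ((570.9422607421875, -165.0330352783203), (28.802852630615234, 61.613746643066406), 86.89037322998047)
slot [0.5855 0.0939] [0.5846 0.0934] ((585.7421875, 93.47706604003906), (28.60671043395996, 61.71698760986328), 87.03972625732422)
61.15
```

View pics/shut.png

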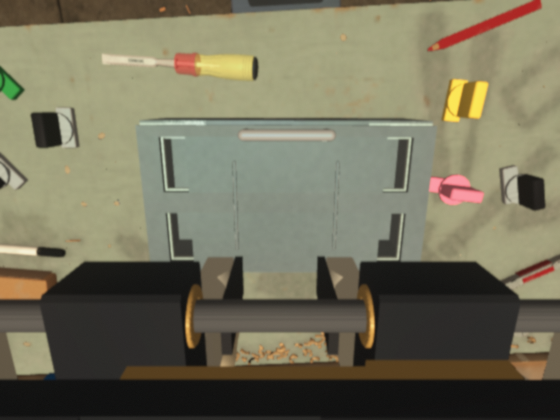

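The door plane lies at 0.120 all over, so it is shut, and the slots sit within 1 mm of their predicted places. Now the keys, starting with the left one.

```bash
cat >> h.py <<'E'
GK=.046
SL={1:[.4957,.0984],2:[.5857,.0937],3:[.4817,-.1604],4:[.5711,-.1651]}
def key(guess,slot,pic=None,yaw0=90):
    P=robot.read_position(); 
    if P[2]<.3: robot.servo_line([P[0],P[1],.30],speed=.25)
    xy,a,s,n=look(guess,.072,yaw=yaw0,h=.22,pic=pic,r=.05); robot.move_gripper(.5)
    print('key',xy,a,s,n)
    if abs(s[0]-44)>3 or abs(s[1]-16)>2: print("BAD");return False
    pick(xy,a,GK,16); P=robot.read_position(); robot.servo_line([P[0],P[1],.28],speed=.25)
    S=SL[slot]; y=yaw_ok([*S,.28],UY+90); robot.goto([*S,.28],tool(y)); robot.servo_line([*S,.125+GK],speed=.15)
    for z in (.116,.110,.104,.097,.092,.0895):
        robot.servo_line([*S,z+GK],speed=.05); f=robot.read_force(); 
        if abs(f[2])>15 and z>.091: print("STOP",z,f.round(1));return False
    print('down',(robot.read_position()[2]-GK).round(4),f.round(1),'grip',round(robot.read_grip_width()*88,1))
    if robot.read_position()[2]-GK>.0925: print("HIGH"); return False
    sg=1 if y<177 else -1
    for t in range(15,91,15):
        robot.goto([*S,.090+GK],tool(y+sg*t)); f=robot.read_force()
        if np.hypot(f[0],f[1])>15: print("STOP turn",t,f); return False
    print('turned',f.round(1)); robot.move_gripper(.35); robot.servo_line([*S,.30],speed=.2); print('t',robot.read_t()); return True
E
python3 - <<'E'
from h import *
robot.goto([.5,.1,.36],tool(177))
key([.553,.297],2,"pics/k1.png",yaw0=100)
E
```

```text
key [0.55400592 0.30370975] 10.70483684539795 [43.27365112 15.21804428] 819
grip 15.8 want 16
down 0.09 [-0.1 -0.9  2.4] grip 16.0
turned [ 0.2 -0.4  1. ]
t 74.875
```

```bash
python3 - <<'E'
from h import *
robot.goto([.5,-.1,.36],tool(177))
if key([.440,-.336],3,yaw0=90): key([.498,-.438],4,yaw0=126)
robot.goto([.50,-.04,.38],tool(87)); robot.move_gripper(1); robot.dwell(.2)
p,d,W,R,o=grab("wrist"); cv2.imwrite("pics/end.png",p[:,:,::-1])
for s in (2,3,4): print(s,look(np.array(SL[s]),.162,r=.04))
X=unit(-.02,0); k=np.hypot(W[...,0]-X[0],W[...,1]-X[1])<.005; print(np.nanmedian(W[k][:,2]))
E
```

```text
key [ 0.43563501 -0.34014542] -3.1412200927734375 [43.31082916 15.3967886 ] 835
grip 16.0 want 16
down 0.09 [-0.3 -0.3  2.7] grip 16.2
turned [-0.2  0.9  1.5]
t 89.5333
key [ 0.49274896 -0.44403372] 36.15389633178711 [42.56242371 15.03702164] 857
grip 16.0 want 16
down 0.09 [-0.3  1.4  1.7] grip 15.9
turned [ 0.9  0.3 -0.2]
t 102.9583
2 (array([0.58482733, 0.09536143]), 86.97335052490234, array([44.5314827 , 16.88563919]), np.int64(523))
3 (array([ 0.48213419, -0.15762282]), 86.98817443847656, array([43.93037033, 14.81033516]), np.int64(611))
4 (array([ 0.57057916, -0.16276695]), 86.97505950927734, array([44.26921463, 15.65391731]), np.int64(540))
0.12013464985909283
```

View pics/end.png

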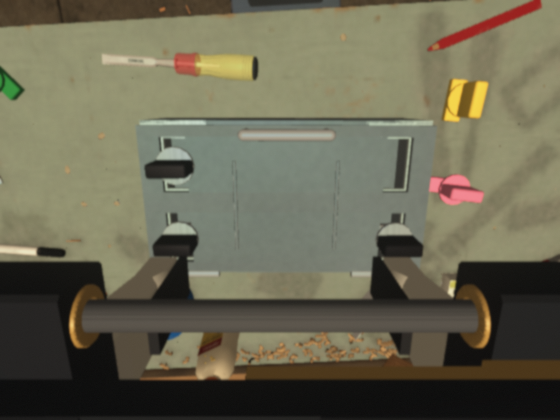

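The three keys at (170,168), (176,243) and (400,243) lie with their collars on the door and their grips crosswise at 87°. The door is shut at 0.120, and nothing touches the gripper. I hand it in.

```bash
python3 -c "
from rig import robot
print(robot.job_done())"
```

```text
the job is handed in; nothing more can be done
None
```

The job is handed in at about 103 s robot time: both cartridges are locked in their mounts, the door is shut, and all three keys are seated and turned crosswise; the wax jar and the look-alikes were left alone.

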